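# Close a denture flask in the treadle press

## Task

Slide the denture flask along the bench, by its tongue, into the blue press until it sits fully home against the back stop under the ram. Only then press the red pedal right down to its stop so that the ram closes the brass top half of the flask, keep it down for about a second, and let the pedal come back up. Leave the closed flask in the press and do not disturb the things lying around.

Things in the scene. Friction and masses are not known exactly. Their poses are not given: they have to be found in the camera images.
- flask: Loose two-part metal denture flask, about 0.6 kg. Lower half: aluminium block 66 x 66 mm, 36 mm high; origin at the centre of its underside, on the bench, z up. A straight tongue 24 mm wide (along x), 28 mm high sticks out of the middle of its -y face and ends 120 mm from the origin. Its +y side goes into the press first.
- flask_tongue (a point): Point on the top face of the flask's tongue, 105 mm from the flask's origin along its -y, 28 mm above the bench: a good place to pinch the tongue from above across its 24 mm width, and outside the press's mouth when the flask is home.
- flask_top (a joint): Height (m) by which the brass top half (62 x 62 x 24 mm, riding upright on two pins in the lower half) stands above its closed position: 0.006 to 0.009 at the start, 0 closed. Stiff, needs about 5 N to move, and stays where it is left. Closed, the flask is 60 mm high.
- press_home (a point): Point on the bench under the ram of the fixed blue press: the flask's origin lies here when home, its axes parallel to this frame's; it goes in along +y. Back stop face at y = +33 mm. Above the flask are the ram and a head (80 mm wide, from y = -32 mm on, underside 136 mm above the bench): no room there for a gripper. The press is turned up to 0.2 rad either way.
- pedal (a joint): Angle (rad) of the red pedal: 0 up at rest, 0.35 down on its stop. A spring returns it. It works the ram: the ram comes down 25 mm at the stop, just enough to close a flask. Pressing at the tread takes about 3 N at first and about 12 N at the stop while closing a flask.
- pedal_tread (a point): Point to press: on top of the red pedal's ribbed tread, mid-width, 95 mm from its hinge. Pedal 60 mm wide, 132 mm long, beside the flask's path, hinged about press_home's x axis at (-130, +30, +20) mm of press_home, running towards -y; free end high, slope 0.35 rad at rest. This point: about (-130, -57, +59) mm of press_home at rest; (-130, -65, +26.5) mm on the stop, tread level.
- ram_face (a point): Centre of the flat underside of the round steel ram (44 mm diameter), 85 mm above the bench when up, 60 mm when the pedal is on its stop.
- cast: Bystander: white plaster tooth cast, 55 x 62 x 29 mm, origin under its centre. Leave alone.
- bowl: Bystander: green mixing bowl, 96 mm across, 60 mm high, origin under its centre. Leave alone.
- knife: Bystander: spatula 200 mm long, lying flat. Leave alone.
- card: Bystander: black card of white teeth, 22 x 85 x 11 mm, lying flat, origin under its centre. Leave alone.
- press_mouth (a point): Middle of the outer end of the press's mouth, 86 mm from press_home along its -y, at the height of the rails' tops. Steel guide rails 18 mm high stand each side of the flask's path, 72 mm apart inside, from the back stop to y = -55 mm of press_home; from there they flare to about 120 mm apart here.
Not all that is in view belongs to the job. Several things look just like the flask: the one meant starts farthest from the robot's base.

How it is judged (in metres and radians):
On the way, in this order (a step that is already met when the one before it is completed fails the run):
1. the flask, still open, stands fully home in the press (horizontal distance between flask and press_home below 0.007 m and y of flask in the frame of press_home above -0.004 m and value of joint flask_top above 0.004 m and value of joint pedal below 0.05 rad), for 0.1 s.
2. the pedal is held on its stop for half a second, with the flask closed (value of joint pedal above 0.335 rad and value of joint flask_top below 0.002 m), for 0.5 s.
At the end, for the whole second after the job is handed in: The flask is closed (top half within 2 mm of its closed position), stands still and flat in the press within 8 mm of home and no more than 5 mm short of the back stop, and the pedal is back up (below 0.03 rad) (value of joint flask_top below 0.002 m and value of joint pedal below 0.03 rad and horizontal distance between flask and press_home below 0.008 m and y of flask in the frame of press_home above -0.005 m and angle between flask's own z axis and vertical below 0.05 rad and linear speed of flask below 0.01 m/s); the robot touches nothing.
It fails at once if the pedal is pressed (beyond 0.12 rad) while the flask is not home (more than 10 mm off) (value of joint pedal above 0.12 rad and horizontal distance between flask and press_home above 0.01 m).
It fails at once if the flask is lifted more than 20 mm off the bench, or tipped by more than 0.3 rad (height (world z) of flask above 0.02 m or angle between flask's own z axis and vertical above 0.3 rad).
It fails at once if the cast, bowl, spatula or tooth card is moved by more than 20 mm (distance of any of cast, bowl, knife, card from where it was at the start of the episode above 0.02 m).
It also fails if it takes over 53 s, if anything falls off the work surface, if the arm or the gripper's body presses on something with over 40 N, if the wrist force passes 120 N, or if a joint passes its speed limit or range.

## Robot

A 6-joint arm with a two-finger parallel gripper is mounted at the origin on the work surface. World frame = base frame: x ahead of the robot, y to its left, z up, the work surface at z = 0. Lengths are in m, angles in degrees, forces in N, time in s.
With the tool pointing down it reaches from about 0.4 to 0.825 m from the base axis. Payload 7 kg.
Tool frame: the origin (TCP) lies midway between the tips of the shut fingers; the grasp point (between the pads) lies 19 mm behind it (r.grip_depth is the distance from the TCP to the grasp point, in m); z points along the fingers, y is the line along which they close (so a half turn about z gives the same grasp; the last joint's range is limited). The gripper opens to 88 mm and grips with 3 to 60 N. Pads are 19 mm wide; open, the fingers measure 130 mm over their backs; the gripper's body (78 mm by 193 mm) begins 47 mm behind the grasp point.
Start: joints at [-54.081, 20.546, 0.682, 0, -70.136, -16.507], TCP at [0.224, -0.637, 0.227] pointing down, gripper open.
Joint ranges: [-176.03, 176.03], [-82.01, 121.73], [-58.28, 71.71], [-173.87, 95.51], [-174.79, -0.11], [-173.66, 173.66]. Speed limits (degrees/s): [136.94, 136.94, 172.46, 180, 180, 180].

## Interface

Orientations are given as [roll, pitch, yaw] about the fixed x, y, z axes, in that order (R = Rz(yaw) Ry(pitch) Rx(roll)).
In Python, from plant import r, capture, close_job, search_frame, outline_of gives the robot as it stands.
- The arm moves only by the shell command python3 -m creep 'ROWS' [FORCE]. ROWS is JSON, a list of rows, each a list of 7 numbers: the finger opening in mm, from 0 to 87.6, then the shift along the world's x, y, z in units of 25 mm (1.0 is 25 mm), then the turn, a rotation vector about the world's x, y, z in degrees. In form: [[hand, x, y, z, ax, ay, az], ...]. A call has 1 to 8 rows; each row shifts and turns the commanded pose from where the row before left it; what a row does not reach is not made up. A row lasts 1/12 s, in which the tool goes at most 41.7 mm and 7.16 degrees, less where a joint would pass 70% of its speed; a pose out of reach is approached as far as the arm can. A call is refused whole if a number of a shift passes 1 or a number of a turn 7.16, either way. A call with a gripper value outside its range is refused whole. The fingers move at their own pace and stop on an object; FORCE is the grip in N (left out, the last holds). Time passes only in rows, so rows that do not move let the fingers close. It gives the time, the measured TCP pose, the force, the opening and the grip force at its end, in the units of the state.
- r.get_state(): the state, without advancing time (a new reading comes with each control period).
- capture(name): name is "scene" or "top" or "wrist"; returns a dict with "frame" (384x512x3 uint8, red, green, blue), "K" (3x3 intrinsics, pixels), "origin" and "rotation" of the camera in the world. Camera axes: x right, y down, z forward; pixel columns grow to the right and rows downward; lengths in m; the calibration is good to about 2 mm. A picture is of the moment at which its call begins. There is no depth.
- close_job(): hands the job in; it is judged then, once.
Trained networks look in a picture, given as the dict that the camera call returned (one of the last four; its "shot" number tells which), for a name from the list of things; names that differ only in an ending like _2 or _b are one class to them, and where a whole thing is asked for, a point or a joint stands for the part that bears it (a point fixed in the world has none). Each returns a list of dicts, best first, with "conf" (0 to 1); they miss things now and then, are a little off and sometimes report something else, mostly with a low value. They report only what shows in the picture. A call takes as long as a camera call. They do not tell look-alikes from the thing itself.
- search_frame(picture, target): "bbox" ([left, top, right, bottom] in pixels, round what is visible of it).
- outline_of(picture, target): "region" (384x512 bool, what is visible of it) and "bbox" ([left, top, right, bottom] in pixels, round what is visible of it).
The state is a dict: "time_s": time; "joints": joint angles; "qd": joint speeds; "joint_torque": joint torques, N m; "tcp_pos": TCP position; "eef_rot": TCP orientation; "contact_force": force on the tool from outside, world axes, zero at the start; "moment": the same for the moment, N m; "gripper_width": finger opening in m; "gripper_force": force on a finger pad.
Only numpy, scipy, OpenCV 4.12 (cv2) and the standard library are available. Lean on these libraries where they do the work, as an engineer would, in place of code of your own. Each camera call takes 0.05 s, during which the arm holds its last target. There are 200 camera calls.

## Working session

There is one attempt and no reset: what is moved stays moved. The work goes in short steps, Python scripts to look and compute and a shell command to move; the robot and the scene stay as the last step left them, time stands still between calls to the robot, and variables do not carry over. Pictures are saved under pics/ and viewed, at most 10 in all, crops included, and the job is handed in when it is done.

```bash
mkdir -p pics; ls; cat > h.py <<'E'
import numpy as np,cv2
from plant import r,capture,close_job,search_frame,outline_of
def ray(p,u,v,z):
    d=np.array(p['rotation'])@np.linalg.inv(np.array(p['K']))@np.array([u,v,1.]);o=np.array(p['origin'])
    return o+d*(z-o[2])/d[2]
def proj(p,X):
    c=np.array(p['rotation']).T@(np.array(X,float)-np.array(p['origin']));q=np.array(p['K'])@c
    return q[:2]/q[2]
def save(p,n): cv2.imwrite('pics/'+n+'.png',cv2.cvtColor(p['frame'],cv2.COLOR_RGB2BGR))
E
python3 - <<'E'
from h import *
ims=[]
for n in ['top','scene']:
    p=capture(n);ims.append(p['frame']);np.savez(n+'.npz',**p)
    print(n,np.round(p['origin'],3),p['K'][0][0])
    for t in ['flask','flask_tongue','pedal','pedal_tread','press_home','cast','bowl','knife','card']:
        try:
            for d in search_frame(p,t)[:5]:
                b=d['bbox'];c=ray(p,(b[0]+b[2])/2,(b[1]+b[3])/2,0.03);print(t,round(d['conf'],2),np.round(b),c.round(3))
        except Exception as e: print(t,e)
cv2.imwrite('pics/a.png',cv2.cvtColor(np.hstack(ims),cv2.COLOR_RGB2BGR)[:, :])
im=cv2.resize(cv2.cvtColor(ims[0],cv2.COLOR_RGB2BGR),(800,600),interpolation=cv2.INTER_CUBIC);cv2.imwrite('pics/top.png',im)
E
```

```text
pics
top [0.426 0.068 1.069] 385.0174923489446
flask invalid index to scalar variable.
flask_tongue invalid index to scalar variable.
pedal_tread invalid index to scalar variable.
press_home invalid index to scalar variable.
cast invalid index to scalar variable.
bowl invalid index to scalar variable.
knife invalid index to scalar variable.
card invalid index to scalar variable.
scene [ 1.03  -0.556  0.863] 413.84073208464105
flask invalid index to scalar variable.
flask_tongue invalid index to scalar variable.
pedal_tread invalid index to scalar variable.
press_home invalid index to scalar variable.
cast invalid index to scalar variable.
bowl invalid index to scalar variable.
knife invalid index to scalar variable.
card invalid index to scalar variable.
```

View pics/top.png

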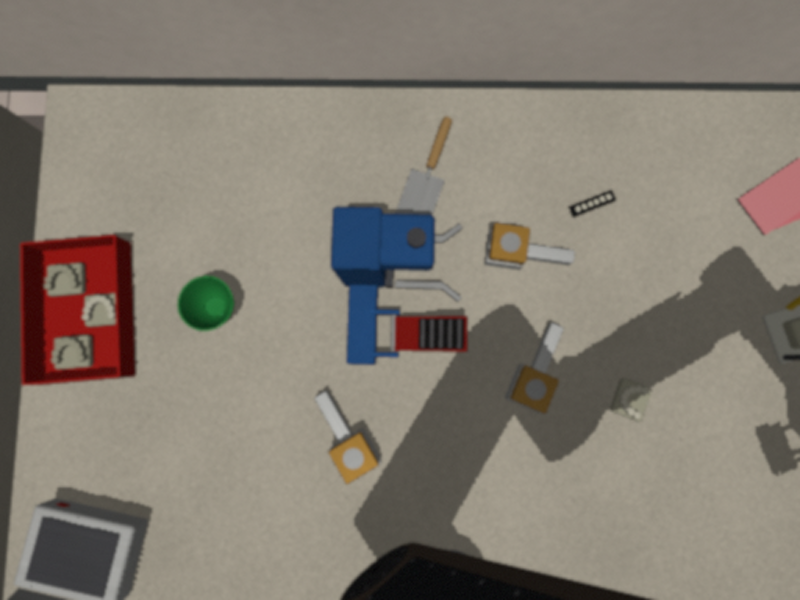

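```bash
python3 - <<'E'
from h import *
ims={}
for n in ['top','scene']:
    p=capture(n);ims[n]=p
    for t in ['flask','flask_tongue','flask_top','pedal','pedal_tread','press_home','press_mouth','ram_face','cast','bowl','knife','card']:
        for d in search_frame(p,t)[:5]:
            b=np.array(d['bbox'],float).ravel();c=ray(p,(b[0]+b[2])/2,(b[1]+b[3])/2,0.03);print(n,t,d['conf'],np.round(b),c.round(3))
p=ims['top']
for u,v in [(510,243),(535,390),(353,457)]:
    X=ray(p,u*.64,v*.64,.068);print(X.round(3),np.hypot(*X[:2]))
f=cv2.cvtColor(p['frame'],cv2.COLOR_RGB2BGR)
c1=cv2.resize(f[110:250,205:375],None,fx=4.2,fy=4.2,interpolation=cv2.INTER_CUBIC)
cv2.imwrite('pics/crop1.png',c1)
f=cv2.cvtColor(ims['scene']['frame'],cv2.COLOR_RGB2BGR);cv2.imwrite('pics/sc.png',cv2.resize(f,(800,600),interpolation=cv2.INTER_CUBIC))
E
```

```text
Traceback (most recent call last):
  File "h.py", line 5, in ray
    return o+d*(z-o[2])/d[2]
                        ~^^^
IndexError: invalid index to scalar variable.
```

```bash
cat > fix.py <<'E'
s=open('h.py').read()
s=s.replace("def ray","from scipy.spatial.transform import Rotation as Ro\ndef RR(p):\n    a=np.array(p['rotation'],float)\n    return a if a.shape==(3,3) else Ro.from_quat(a).as_matrix() if a.size==4 else Ro.from_euler('xyz',a,degrees=True).as_matrix()\ndef ray",1).replace("np.array(p['rotation'])","RR(p)")
open('h.py','w').write(s)
E
python3 fix.py; python3 - <<'E'
from h import *
ims={}
for n in ['top','scene']:
    p=capture(n);ims[n]=p;print(n,p['rotation'],p['origin'])
    for t in ['flask','flask_tongue','flask_top','pedal','pedal_tread','press_home','press_mouth','ram_face','cast','bowl','knife','card']:
        for d in search_frame(p,t)[:5]:
            b=np.array(d['bbox'],float).ravel();c=ray(p,(b[0]+b[2])/2,(b[1]+b[3])/2,0.03);print(n,t,d['conf'],np.round(b),c.round(3))
p=ims['top']
for u,v in [(510,243),(535,390),(353,457)]:
    X=ray(p,u*.64,v*.64,.068);print(X.round(3),np.hypot(*X[:2]))
f=cv2.cvtColor(p['frame'],cv2.COLOR_RGB2BGR)
c1=cv2.resize(f[110:250,205:375],None,fx=4.2,fy=4.2,interpolation=cv2.INTER_CUBIC)
cv2.imwrite('pics/crop1.png',c1)
f=cv2.cvtColor(ims['scene']['frame'],cv2.COLOR_RGB2BGR);cv2.imwrite('pics/sc.png',cv2.resize(f,(800,600),interpolation=cv2.INTER_CUBIC))
E
```

```text
top [-173.23264132    0.44430184  -89.30822119] [0.42587453 0.06764609 1.0685489 ]
top flask 0.95 [325. 210. 360. 264.] [ 0.426 -0.153  0.03 ]
top flask_tongue 0.69 [326. 208. 363. 264.] [ 0.429 -0.157  0.03 ]
top flask_tongue 0.62 [309. 145. 367. 170.] [ 0.641 -0.143  0.03 ]
top flask_tongue 0.62 [202. 250. 246. 308.] [0.31  0.162 0.03 ]
top flask_top 0.95 [313. 146. 341. 169.] [ 0.642 -0.112  0.03 ]
top flask_top 0.7 [210. 277. 243. 312.] [0.272 0.155 0.03 ]
top flask_top 0.69 [328. 232. 358. 264.] [ 0.396 -0.153  0.03 ]
top flask_top 0.68 [112. 177. 151. 214.] [0.53  0.419 0.03 ]
top pedal 0.91 [256. 204. 300. 224.] [0.485 0.019 0.03 ]
top pedal_tread 0.97 [250. 203. 298. 226.] [0.484 0.03  0.03 ]
top press_home 0.72 [211. 130. 300. 235.] [0.57  0.082 0.03 ]
top press_mouth 0.79 [209. 134. 302. 237.] [0.563 0.082 0.03 ]
top press_mouth 0.23 [252. 201. 300. 224.] [0.489 0.026 0.03 ]
top cast 0.9 [392. 244. 418. 272.] [ 0.372 -0.318  0.03 ]
top cast 0.21 [257. 203. 297. 226.] [0.484 0.022 0.03 ]
top bowl 0.51 [390. 244. 418. 273.] [ 0.372 -0.315  0.03 ]
top knife 0.92 [255.  74. 290
[... 979 characters left out ...]
] [0.486 0.033 0.03 ]
scene pedal_tread 0.54 [221. 237. 253. 268.] [ 0.636 -0.091  0.03 ]
scene press_home 0.94 [202. 136. 317. 251.] [0.559 0.107 0.03 ]
scene press_mouth 0.75 [203. 138. 308. 252.] [0.555 0.095 0.03 ]
scene ram_face 0.56 [261. 193. 277. 205.] [0.594 0.105 0.03 ]
scene cast 0.93 [ 82. 252. 113. 282.] [ 0.396 -0.324  0.03 ]
scene cast 0.34 [201. 183. 243. 210.] [0.485 0.034 0.03 ]
scene bowl 0.63 [296. 122. 322. 147.] [0.531 0.422 0.03 ]
scene knife 0.55 [286. 228. 346. 287.] [0.798 0.013 0.03 ]
scene card 0.94 [212. 318. 234. 351.] [ 0.744 -0.274  0.03 ]
[ 0.639 -0.105  0.068] 0.6473335872256443
[ 0.393 -0.144  0.068] 0.41894800751125705
[0.282 0.153 0.068] 0.320776242004033
```

View pics/crop1.png

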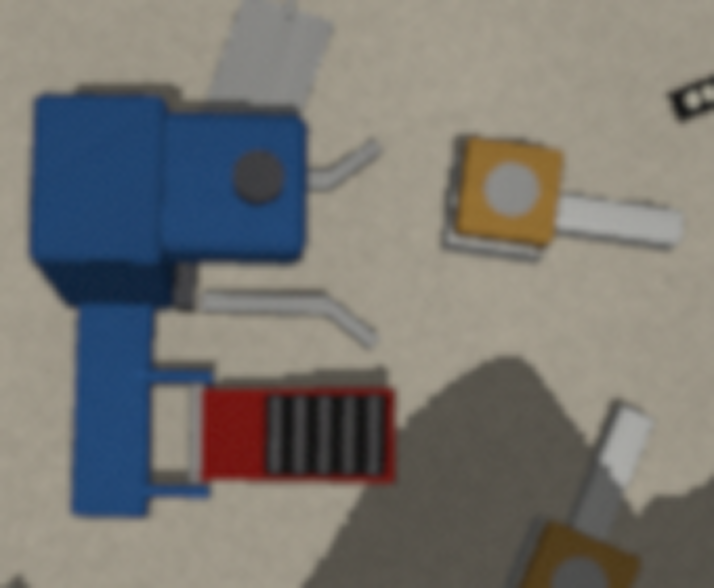

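View pics/sc.png

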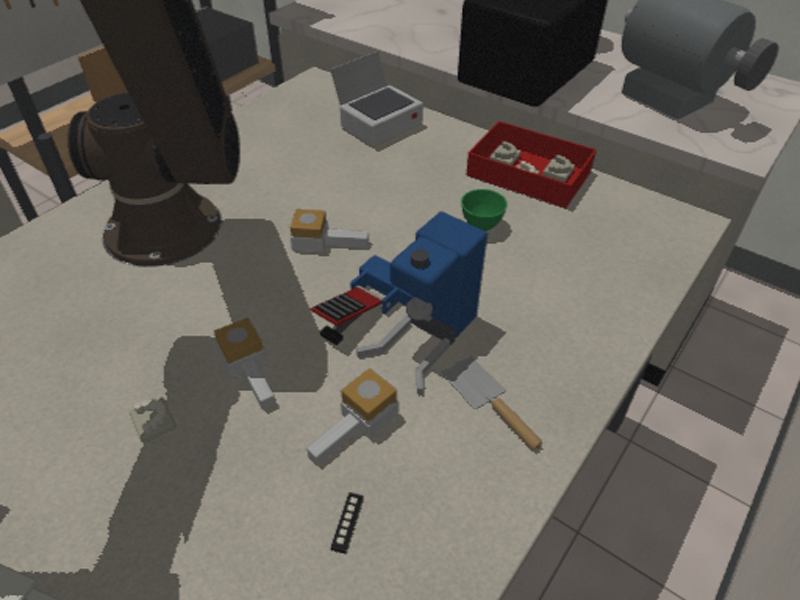

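Look-alikes in the top image (512x384): A (326,156), B (342,250), C (226,292). A is 0.647 m from the base, against 0.42 and 0.32, so A is the flask. The crop shows its brass top at (510,191) and its tongue running right to (678,227). The press mouth opens right, towards -y, with rail flares ending at (380,153) and (378,331). Next I'll fit both poses.

```bash
python3 - <<'E'
from h import *
from scipy.optimize import least_squares as ls
p=capture('top'); 
def fit(M,U,x0):
    U=np.array(U)/4.2+[205,110]-0.4
    def f(x,full=False):
        c,s=np.cos(x[2]),np.sin(x[2]);res=[]
        for m,u in zip(M,U):
            X=[x[0]+c*m[0]-s*m[1],x[1]+s*m[0]+c*m[1],m[2]];res.append(proj(p,X)-u)
        return np.array(res).ravel()
    s=ls(f,x0,loss='soft_l1');print(s.x.round(4),np.degrees(s.x[2]).round(2),s.fun.reshape(-1,2).round(1).tolist());return s.x
k=1e-3*np.array([[36,-55,18],[-36,-55,18],[60,-86,18],[-60,-86,18],[-100,-92,71],[-160,-92,71],[-36,-20,18],[40,-32,170],[-40,-32,170]])
h=fit(k[:7],[(330,190),(325,291),(382,153),(378,331),(393,388),(395,482),(230,291)],[.63,.08,0])
q=1e-3*np.array([[31,31,68],[31,-31,68],[-31,-31,68],[-31,31,68],[12,-120,28],[-12,-120,28],[-33,33,36],[-33,-33,36]])
f=fit(q,[(468,138),(564,152),(550,243),(457,230),(682,208),(675,246),(445,245),(538,259)],[.63,-.1,0])
c,s=np.cos(f[2]),np.sin(f[2]);print('grasp',f[0]+s*.105,f[1]-c*.105)
st=r.get_state();print(st['time_s'],st['tcp_pos'],st['eef_rot'],st['gripper_width'],Ro.from_euler('xyz',st['eef_rot'],degrees=True).as_matrix().round(3))
E
```

```text
[ 0.6168  0.0609 -0.0085] -0.49 [[0.1, -0.8], [1.0, 0.8], [-1.0, -0.3], [-0.5, 0.1], [-0.1, -0.6], [-0.7, 0.2], [10.9, 0.5]]
[ 0.6401 -0.1031 -0.1273] -7.29 [[-0.7, -0.4], [-0.3, -0.6], [0.3, 0.6], [-0.9, 0.5], [0.2, 0.6], [0.9, 0.1], [-0.5, -0.3], [1.5, -0.3]]
grasp 0.6267931279824502 -0.20722189809216493
2.45 [ 0.22430118 -0.63662713  0.22657241] [-1.79998853e+02  6.52579710e-04 -1.60590940e+02] 0.08734197283798927 [[-0.943 -0.332  0.   ]
 [-0.332  0.943 -0.   ]
 [-0.    -0.    -1.   ]]
```

```bash
python3 -m creep '[[50,0.8,0.8,0,0,0,4],[50,0.8,0.8,0,0,0,4],[50,0.8,0.8,0,0,0,4],[50,0.8,0.8,0,0,0,4],[50,0.8,0.8,0,0,0,4],[50,0.8,0.8,0,0,0,4],[50,0.8,0.8,0,0,0,4],[50,0.8,0.8,0,0,0,4]]' 15; python3 -m creep '[[50,0.8,0.8,0,0,0,4],[50,0.8,0.8,0,0,0,4],[50,0.8,0.8,0,0,0,4],[50,0.8,0.8,0,0,0,4],[50,0.8,0.8,0,0,0,4],[50,0.8,0.8,0,0,0,4],[50,0.8,0.8,0,0,0,4],[50,0.8,0.8,0,0,0,3.3]]'; python3 -m creep '[[50,0.8,0.8,-0.5,0,0,0],[50,0.8,0.8,-0.5,0,0,0],[50,0.8,0.8,-0.5,0,0,0],[50,0.8,0.8,-0.5,0,0,0],[50,0,0,0,0,0,0],[50,0,0,0,0,0,0]]'; python3 - <<'E'
from h import *
s=r.get_state();print(s['tcp_pos'],s['eef_rot'])
p=capture('wrist');print(p['origin'],p['rotation'])
cv2.imwrite('pics/w1.png',cv2.cvtColor(p['frame'],cv2.COLOR_RGB2BGR))
for d in search_frame(p,'flask_tongue'): print(d)
for n,m in {'f':[.6401,-.1031,.068],'g':[.6268,-.2072,.028],'end':[.6249,-.2222,.028]}.items(): print(n,proj(p,m).round())
E
```

```text
time_s: 3.12
tcp_pos: [0.3852, -0.4755, 0.2268]
eef_rot: [-180.0, -0.0, -128.4]
contact_force: [0.9, -0.2, -1.0]
gripper_width: 0.0503
gripper_force: 0.0
time_s: 3.78
tcp_pos: [0.5452, -0.3155, 0.2268]
eef_rot: [-180.0, -0.0, -97.1]
contact_force: [0.1, -0.7, 0.3]
gripper_width: 0.0498
gripper_force: 0.0
time_s: 4.28
tcp_pos: [0.6247, -0.2353, 0.1752]
eef_rot: [179.9, -0.0, -97.2]
contact_force: [0.3, 0.3, -0.0]
gripper_width: 0.0498
gripper_force: 0.0
[ 0.62469506 -0.23527574  0.17515158] [ 1.79870822e+02 -3.80723361e-03 -9.71631465e+01]
[ 0.61687147 -0.30025093  0.33395636] [ 1.65857057e+02 -1.36408206e-01  1.72856188e+02]
{'bbox': [225.6, 187.0, 284.4, 284.9], 'conf': 0.9}
{'bbox': [358.4, 189.4, 493.4, 268.0], 'conf': 0.79}
f [255. 309.]
g [255. 205.]
end [255. 192.]
```

View pics/w1.png

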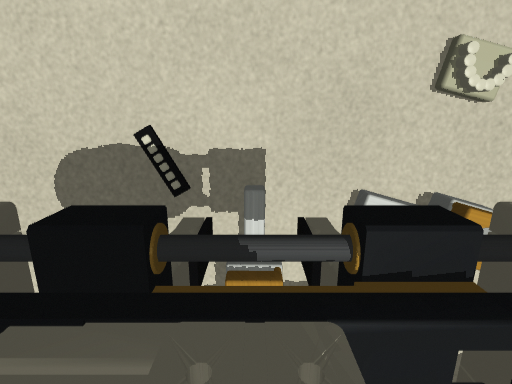

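The wrist view shows the tongue end centred at about (255,187), upright in the image, so it agrees with the fit to within about 4 mm. I'll descend and pinch.

```bash
python3 -m creep '[[50,0.05,0.5,-1,0,0,0],[50,0.03,0.5,-1,0,0,0],[50,0,0,-1,0,0,0],[50,0,0,-1,0,0,0],[50,0,0,-1,0,0,0],[50,0,0,-0.75,0,0,0],[50,0,0,-0.75,0,0,0],[50,0,0,0,0,0,0]]' 20; python3 -m creep '[[10,0,0,0,0,0,0],[10,0,0,0,0,0,0],[10,0,0,0,0,0,0],[10,0,0,0,0,0,0],[10,0,0,0,0,0,0],[10,0,0,0,0,0,0]]'; python3 - <<'E'
from h import *
ps=capture('scene')
for p in (capture('top'),):
    f=cv2.cvtColor(p['frame'],cv2.COLOR_RGB2BGR)[100:250,205:395];g=cv2.cvtColor(ps['frame'],cv2.COLOR_RGB2BGR)[125:325,130:330]
    cv2.imwrite('pics/b.png',np.hstack([cv2.resize(f,(400,316),interpolation=3),cv2.resize(g,(400,400),interpolation=3)[42:358]]))
E
```

```text
time_s: 5.05
tcp_pos: [0.6236, -0.2124, 0.011]
eef_rot: [179.7, 0.0, -97.4]
contact_force: [-0.9, -0.4, -0.2]
gripper_width: 0.0501
gripper_force: 0.0
time_s: 5.55
tcp_pos: [0.6272, -0.2118, 0.0155]
eef_rot: [-179.9, -0.0, -97.3]
contact_force: [-1.3, 1.1, 5.6]
gripper_width: 0.0234
gripper_force: 20.0
```

View pics/b.png

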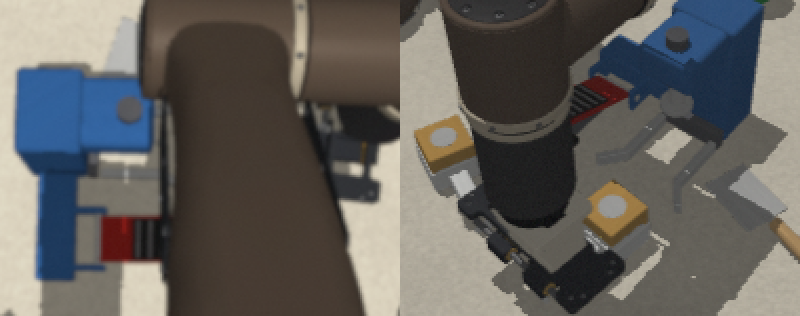

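The tongue is gripped at 23.4 mm. Next I align the flask in front of the mouth.

```bash
python3 -m creep '[[10,-0.1,0.2,0,0,0,1.7],[10,-0.1,0.3,0,0,0,1.7],[10,-0.12,0.3,0,0,0,1.7],[10,-0.12,0.3,0,0,0,1.7],[10,0,0.1,0,0,0,0],[10,0,0,0,0,0,0],[10,0,0,0,0,0,0]]' 35; python3 - <<'E'
from h import *
p=capture('scene');t=capture('top');w=capture('wrist')
s=r.get_state();print(s['tcp_pos'],s['eef_rot'],s['contact_force'])
g=cv2.cvtColor(p['frame'],cv2.COLOR_RGB2BGR)[140:290,170:330]
np.savez('s.npz',**{k:p[k] for k in('frame','K','origin','rotation')})
cv2.imwrite('pics/c.png',cv2.resize(g,None,fx=4,fy=4,interpolation=3))
for x,y,a in [(.6168,.0609,-.5)]:
  R=Ro.from_euler('z',a,degrees=True).as_matrix()
  for m in [(36,-55,18),(-36,-55,18),(60,-86,18),(-60,-86,18),(-100,-92,71),(-160,-92,71)]:
    print(m,((proj(p,R@(np.array(m)/1e3)+[x,y,0])-[170,140])*4).round())
E
```

```text
time_s: 6.23
tcp_pos: [0.6162, -0.1814, 0.0155]
eef_rot: [-179.9, -0.0, -90.4]
contact_force: [-0.5, 0.2, 9.2]
gripper_width: 0.0235
gripper_force: 35.0
[ 0.61624639 -0.18142102  0.01553508] [-1.79880589e+02 -1.86554679e-02 -9.04128486e+01] [-0.52910399  0.44033585  8.76487127]
(36, -55, 18) [381. 376.]
(-36, -55, 18) [294. 325.]
(60, -86, 18) [383. 425.]
(-60, -86, 18) [236. 336.]
(-100, -92, 71) [180. 260.]
(-160, -92, 71) [112. 220.]
```

View pics/c.png

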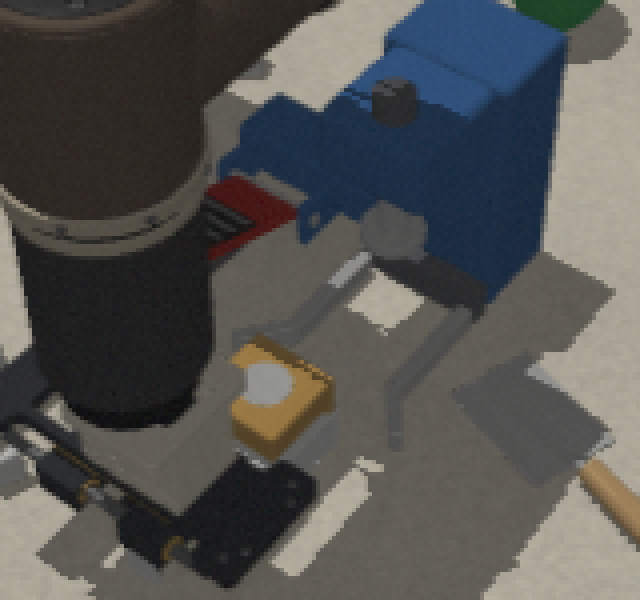

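The flask is square to the mouth. The rail kinks at (387,385) and (290,335) are within about 2 image px of the model. I'll slide it in, watching the force.

```bash
python3 -m creep '[[10,0,0.3,0.05,0,0,0],[10,0,0.4,0,0,0,0],[10,0,0.4,0,0,0,0],[10,0,0.4,0,0,0,0],[10,0,0.4,0,0,0,0],[10,0,0.4,0,0,0,0],[10,0,0.2,0,0,0,0],[10,0,0,0,0,0,0]]'; python3 -m creep '[[10,0,0.3,0,0,0,0],[10,0,0.3,0,0,0,0],[10,0,0.3,0,0,0,0],[10,0,0.3,0,0,0,0],[10,0,0.3,0,0,0,0],[10,0,0.2,0,0,0,0],[10,0,0.2,0,0,0,0],[10,0,0,0,0,0,0]]'
```

```text
time_s: 7.05
tcp_pos: [0.6155, -0.117, 0.0155]
eef_rot: [-180.0, 0.0, -90.4]
contact_force: [0.2, 5.9, 6.4]
gripper_width: 0.0235
gripper_force: 35.0
time_s: 7.72
tcp_pos: [0.6154, -0.0707, 0.0155]
eef_rot: [-180.0, 0.0, -90.4]
contact_force: [-1.0, 0.8, 6.3]
gripper_width: 0.0234
gripper_force: 35.0
```

```bash
python3 -m creep '[[10,0,0.2,0,0,0,0],[10,0,0.2,0,0,0,0],[10,0,0.2,0,0,0,0],[10,0,0.1,0,0,0,0],[10,0,0.1,0,0,0,0],[10,0,0,0,0,0,0]]'; python3 -m creep '[[10,0,0.08,0,0,0,0],[10,0,0.08,0,0,0,0],[10,0,0.08,0,0,0,0],[10,0,0,0,0,0,0],[10,0,0,0,0,0,0]]'
```

```text
time_s: 8.22
tcp_pos: [0.6154, -0.0514, 0.0155]
eef_rot: [-180.0, -0.0, -90.5]
contact_force: [-1.0, -3.0, 5.9]
gripper_width: 0.0234
gripper_force: 35.0
time_s: 8.63
tcp_pos: [0.6153, -0.0473, 0.0155]
eef_rot: [180.0, -0.1, -90.5]
contact_force: [1.3, -12.3, 3.6]
gripper_width: 0.0238
gripper_force: 35.0
```

```bash
python3 -m creep '[[10,0,0.08,0,0,0,0],[10,0,0.08,0,0,0,0],[10,0,0,0,0,0,0],[10,0,0,0,0,0,0]]'; python3 - <<'E'
from h import *
p=capture('scene');s=r.get_state();print(s['tcp_pos'],s['contact_force'],s['moment'])
g=cv2.cvtColor(p['frame'],cv2.COLOR_RGB2BGR)[150:270,200:340]
cv2.imwrite('pics/d.png',cv2.resize(g,None,fx=5,fy=5,interpolation=3))
for d in search_frame(p,'flask')+search_frame(p,'flask_top'): print(d['conf'],d['bbox'])
E
```

```text
time_s: 8.97
tcp_pos: [0.6153, -0.047, 0.0155]
eef_rot: [179.9, -0.3, -90.5]
contact_force: [6.2, -33.7, 1.5]
gripper_width: 0.0238
gripper_force: 35.0
[ 0.61527088 -0.04701901  0.01553263] [  5.85392482 -33.33286638   1.91069674] [-12.2589371   -2.41892696  -0.07703424]
0.88 [237.5, 196.1, 283.9, 247.5]
0.84 [185.5, 137.0, 216.4, 163.6]
0.78 [138.1, 206.2, 174.3, 264.0]
0.43 [201.5, 135.5, 309.3, 250.4]
0.81 [263.2, 201.2, 283.2, 221.0]
0.63 [189.9, 136.4, 209.3, 152.0]
0.62 [137.0, 205.3, 169.1, 235.6]
```

View pics/d.png

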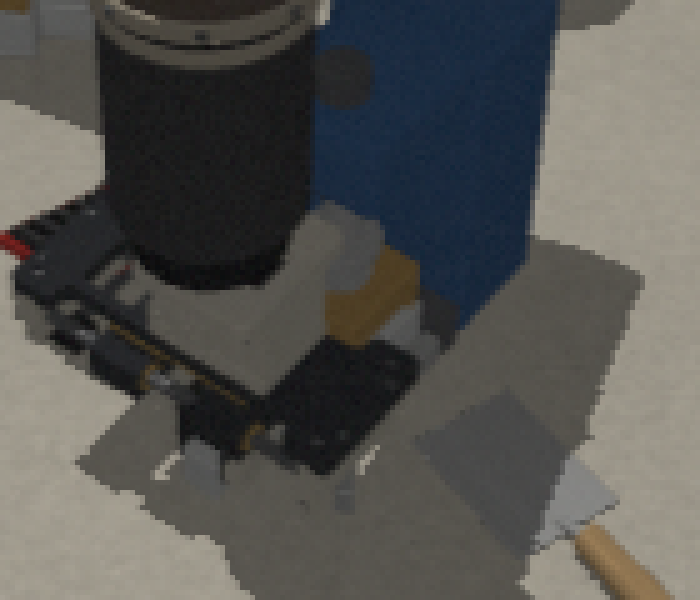

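The force climbs to 33 N with no further motion, so the flask is against the back stop. The scene crop shows it under the ram at about (370,300), still open. I'll relieve the push, release, and rise.

```bash
python3 -m creep '[[10,0,-0.08,0,0,0,0],[10,0,-0.05,0,0,0,0],[10,0,0,0,0,0,0],[10,0,0,0,0,0,0]]'; python3 -m creep '[[45,0,0,0,0,0,0],[45,0,0,0,0,0,0],[45,0,0,0,0,0,0],[45,0,0,0.5,0,0,0],[45,0,0,0.8,0,0,0],[45,0,0,1,0,0,0],[45,0,0,1,0,0,0],[45,0,0,1,0,0,0]]'; python3 -m creep '[[0,0,0,1,0,0,0],[0,-0.8,0,0.4,0,0,0],[0,-0.9,0,0,0,0,0],[0,-0.9,0.1,0,0,0,0],[0,-0.9,0.2,0,0,0,0],[0,-0.9,0.3,0,0,0,0],[0,-0.8,0.3,0,0,0,0],[0,0,0,0,0,0,0]]'; python3 - <<'E'
from h import *
t=capture('top');p=capture('scene');w=capture('wrist')
f=cv2.cvtColor(p['frame'],cv2.COLOR_RGB2BGR)[150:270,190:330];g=cv2.cvtColor(w['frame'],cv2.COLOR_RGB2BGR)
cv2.imwrite('pics/e.png',np.vstack([cv2.resize(f,(400,343),interpolation=3)[:300],cv2.resize(g,(400,300))]))
for n,c in (('top',t),('scene',p),('wrist',w)):
  for tt in('pedal','pedal_tread','flask_top'):
    for d in search_frame(c,tt)[:2]: print(n,tt,d['conf'],d['bbox'])
  print(n,proj(c,[.4865,-.024,.065]).round(),proj(c,[.4865,.001,.059]).round())
E
```

```text
time_s: 9.45
tcp_pos: [0.6153, -0.0472, 0.0155]
eef_rot: [180.0, -0.1, -90.5]
contact_force: [2.3, -16.8, 4.2]
gripper_width: 0.0235
gripper_force: 35.0
time_s: 10.12
tcp_pos: [0.6148, -0.0441, 0.1234]
eef_rot: [179.9, 0.0, -90.5]
contact_force: [0.3, -0.2, -0.6]
gripper_width: 0.0447
gripper_force: 0.0
time_s: 10.78
tcp_pos: [0.4816, -0.0214, 0.1576]
eef_rot: [179.9, 0.1, -90.5]
contact_force: [-0.5, -0.1, -1.1]
gripper_width: 0.0014
gripper_force: 0.0
top flask_top 0.89 [329.1, 234.4, 356.3, 263.7]
top flask_top 0.5 [255.1, 172.0, 274.2, 177.0]
top [295. 213.] [286. 213.]
scene pedal 0.72 [252.6, 200.5, 282.8, 224.0]
scene pedal 0.63 [198.3, 181.4, 245.4, 210.8]
scene pedal_tread 0.78 [199.4, 181.9, 244.5, 211.2]
scene flask_top 0.71 [139.4, 206.9, 167.3, 233.7]
scene flask_top 0.64 [253.0, 200.8, 282.6, 223.2]
scene [208. 200.] [214. 196.]
wrist pedal 0.91 [222.5, 180.1, 287.4, 217.9]
wrist pedal 0.19 [87.8, 147.1, 149.1, 269.0]
wrist pedal_tread 0.69 [221.0, 179.8, 286.4, 232.3]
wrist flask_top 0.87 [417.9, 351.3, 461.1, 375.4]
wrist flask_top 0.74 [307.4, 1.0, 416.2, 93.5]
wrist [253. 190.] [253. 214.]
```

View pics/e.png

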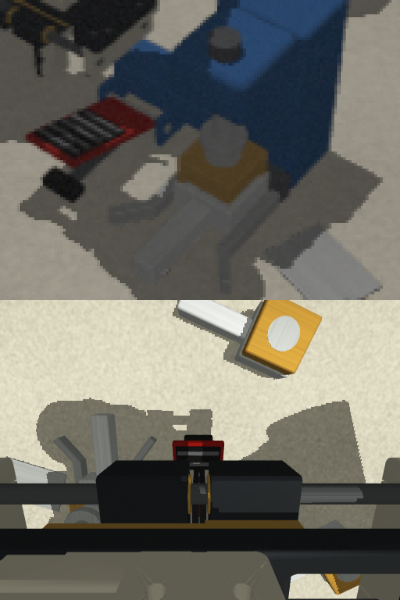

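The flask sits under the ram with its tongue straight between the rails. The wrist image puts the pedal centre at column 255 (predicted 253). I'll press now.

```bash
python3 -m creep '[[0,0.15,-0.1,-0.8,0,0,0],[0,0,0,-0.9,0,0,0],[0,0,0,-0.9,0,0,0],[0,0,0,-0.7,0,0,0],[0,0,0,-0.2,0,0,0],[0,0,0,-0.2,0,0,0],[0,0,0,-0.2,0,0,0],[0,0,0,0,0,0,0]]'; python3 -m creep '[[0,0,0,-0.2,0,0,0],[0,0,0,-0.2,0,0,0],[0,0,0,-0.2,0,0,0],[0,0,0,-0.2,0,0,0],[0,0,0,-0.2,0,0,0],[0,0,0,0,0,0,0],[0,0,0,0,0,0,0]]'
```

```text
time_s: 12.05
tcp_pos: [0.4895, -0.025, 0.0605]
eef_rot: [-180.0, -0.0, -90.5]
contact_force: [-1.2, -1.5, 3.2]
gripper_width: 0.0003
gripper_force: 1.6
time_s: 12.63
tcp_pos: [0.4899, -0.0248, 0.0356]
eef_rot: [-179.9, 0.0, -90.5]
contact_force: [0.9, -3.2, 5.9]
gripper_width: 0.0002
gripper_force: 2.6
```

```bash
python3 -m creep '[[0,0,0,-0.15,0,0,0],[0,0,0,-0.15,0,0,0],[0,0,0,-0.1,0,0,0],[0,0,0,0,0,0,0],[0,0,0,0,0,0,0]]'; python3 -m creep '[[0,0,0,-0.1,0,0,0],[0,0,0,-0.1,0,0,0],[0,0,0,0,0,0,0],[0,0,0,0,0,0,0]]'
```

```text
time_s: 13.05
tcp_pos: [0.49, -0.0251, 0.0264]
eef_rot: [-179.9, -0.0, -90.4]
contact_force: [-1.8, -6.3, 14.0]
gripper_width: -0.0002
gripper_force: 6.9
time_s: 13.38
tcp_pos: [0.4903, -0.0252, 0.0251]
eef_rot: [-179.8, -0.0, -90.4]
contact_force: [-18.4, -2.3, 63.8]
gripper_width: 0.0006
gripper_force: 31.8
```

```bash
python3 -m creep '[[0,0,0,0.08,0,0,0],[0,0,0,0,0,0,0],[0,0,0,0,0,0,0],[0,0,0,0,0,0,0],[0,0,0,0,0,0,0],[0,0,0,0,0,0,0],[0,0,0,0,0,0,0],[0,0,0,0,0,0,0]]'; python3 -m creep '[[0,0,0,0,0,0,0],[0,0,0,0,0,0,0],[0,0,0,0,0,0,0],[0,0,0,0,0,0,0],[0,0,0,0,0,0,0],[0,0,0,0,0,0,0]]'; python3 -c "
from h import *
p=capture('scene');save(p,'held');np.save('held.npy',p['frame'])"
```

```text
time_s: 14.05
tcp_pos: [0.4902, -0.0252, 0.0256]
eef_rot: [-179.8, -0.0, -90.4]
contact_force: [-11.5, -3.3, 44.0]
gripper_width: 0.0005
gripper_force: 21.7
time_s: 14.55
tcp_pos: [0.4902, -0.0252, 0.0256]
eef_rot: [-179.8, -0.0, -90.4]
contact_force: [-10.8, -4.1, 43.7]
gripper_width: 0.0006
gripper_force: 21.7
```

Held on the stop at 44 N for over a second. I'll let the pedal rise gently, move clear and check.

```bash
python3 -m creep '[[0,0,0,0.2,0,0,0],[0,0,0,0.25,0,0,0],[0,0,0,0.25,0,0,0],[0,0,0,0.25,0,0,0],[0,0,0,0.25,0,0,0],[0,0,0,0.3,0,0,0],[0,0,0,0.4,0,0,0],[0,0,0,0.6,0,0,0]]'; python3 -m creep '[[0,0,0,0.8,0,0,0],[0,0,0,1,0,0,0],[0,0,0,1,0,0,0],[0,0,-0.8,1,0,0,0],[0,0,-1,0,0,0,0],[0,0,-1,0,0,0,0],[0,0,-1,0,0,0,0],[0,0,-1,0,0,0,0]]'; python3 -m creep '[[0,0,-1,0,0,0,0],[0,0,-1,0,0,0,0],[0,0,-1,0,0,0,0],[0,0,0,0,0,0,0]]'; python3 - <<'E'
from h import *
t=capture('top');p=capture('scene')
f=cv2.cvtColor(p['frame'],cv2.COLOR_RGB2BGR)[150:270,180:340];g=cv2.cvtColor(t['frame'],cv2.COLOR_RGB2BGR)[110:250,205:375]
cv2.imwrite('pics/f.png',np.hstack([cv2.resize(f,(440,330),interpolation=3),cv2.resize(g,(360,330),interpolation=3)]))
R=Ro.from_euler('z',-.5,degrees=True).as_matrix()
for m in [(12,-120,28),(-12,-120,28),(31,-31,60),(-31,-31,60)]: # predicted if home, closed
    X=R@(np.array(m)/1e3)+[.6165,.058,0]
    print(m,((proj(p,X)-[180,150])*2.75).round(),((proj(t,X)-[205,110])*[360/170,330/140]).round())
E
```

```text
time_s: 15.27
tcp_pos: [0.4877, -0.0252, 0.0843]
eef_rot: [179.8, -0.0, -90.5]
contact_force: [0.4, -0.1, -0.5]
gripper_width: 0.0004
gripper_force: 0.0
time_s: 15.93
tcp_pos: [0.4881, -0.146, 0.1798]
eef_rot: [179.9, 0.0, -90.5]
contact_force: [0.4, 0.4, -0.8]
gripper_width: 0.0004
gripper_force: 0.0
time_s: 16.27
tcp_pos: [0.488, -0.2229, 0.1792]
eef_rot: [179.9, -0.0, -90.6]
contact_force: [-0.2, 0.1, -0.0]
gripper_width: 0.0005
gripper_force: 0.0
(12, -120, 28) [169. 258.] [219. 124.]
(-12, -120, 28) [149. 245.] [218. 144.]
(31, -31, 60) [244. 186.] [151. 100.]
(-31, -31, 60) [191. 156.] [150. 154.]
```

View pics/f.png

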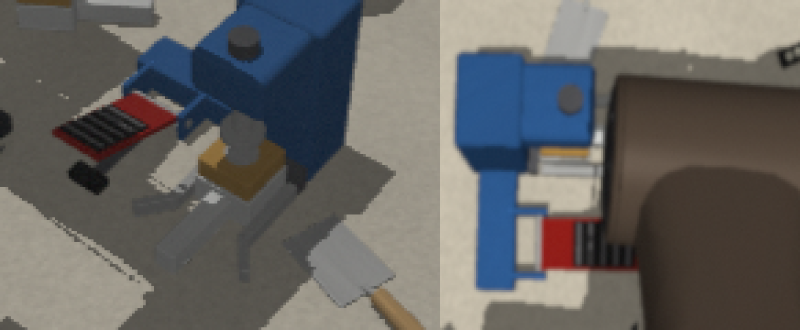

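The scene crop shows the brass top down with no gap at (240,170). The tongue end is near (170,260), against (169,258) predicted for home. The pedal is up again at (115,125), and the arm is clear. I'll hand in.

```bash
python3 -c "
from plant import close_job
print(close_job())"
```

```text
the job is handed in; nothing more can be done
None
```

The job is handed in: I slid the flask in until it hit the back stop, held the pedal on its stop for over a second to close it, and let the pedal come back up. The hand-in gave no verdict; the last pictures show the flask closed and home, the pedal up and the arm clear.

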